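# Open the damper of the sherd-dusting box and start it

## Robot

A 7-joint arm with a two-finger parallel gripper is mounted at the origin on the work surface. World frame = base frame: x ahead of the robot, y to its left, z up, the work surface at z = 0. Lengths are in m, angles in rad, forces in N, time in s.
With the tool pointing down it reaches from about 0.425 to 0.875 m from the base axis. Payload 4.7 kg.
Tool frame: the origin (TCP) lies between the finger pads; the fingertips stand 22 mm ahead of it and the grasp point (between the pads) lies 3 mm ahead of it; z points along the fingers, x is the direction in which the jaws open and shut, and the axes are right-handed (so a half turn about z gives the same grasp; the last joint's range is limited). The gripper opens to 87 mm and grips with 3 to 60 N. Pads are 19 mm wide; open, the fingers measure 117 mm over their backs; the gripper's body (75 mm by 190 mm) begins 51 mm behind the grasp point.
Start: joints at [1.133, 0.321, -0.07, 1.45, 0.023, 1.371, -0.057], TCP at [0.284, -0.585, 0.245] pointing down, gripper open.
Joint ranges: [-2.86, 2.86], [-0.3, 2.09], [-1.38, 1.24], [0.06, 2.45], [-1.56, 4.7], [0.09, 2.05], [-2.69, 2.69]. Speed limits (rad/s): [2.57, 2.57, 3.14, 3.14, 3.14, 3.14, 3.14].

## Interface

Orientations are given as a rotation vector (axis times angle).
In Python, from bench import robot gives the robot as it stands. The module is installed in compiled form; this text tells all that it offers.
- The arm moves only by the shell command python3 -m handwheel 'ROWS' [OPENING] [FORCE]. ROWS is JSON, a list of rows, each a list of 4 numbers: the shift along the tool's x, y, z in m, then the turn about the tool's z in rad. In form: [[tx, ty, tz, yaw], ...]. A call has 1 to 8 rows; each row shifts and turns the commanded pose from where the row before left it, along the tool's axes as they then stand; what a row does not reach is not made up. A row lasts 1/8 s, in which the tool goes at most 62.5 mm and 10.7 degrees, less where a joint would pass 70% of its speed; a pose out of reach is approached as far as the arm can. A call with a gripper value outside its range is refused whole. OPENING is the finger opening in m, from 0 to 0.087, set as the call begins (- or left out, the last holds). The fingers move at their own pace and stop on an object; FORCE is the grip in N (left out, the last holds). Time passes only in rows, so rows that do not move let the fingers close. It gives the time, the measured TCP pose, the force and the opening at its end, in the units of the state.
- robot.get_obs(): the state, without advancing time (a new reading comes with each control period).
- robot.snapshot(name): name is "scene" or "top"; returns (picture, depth): 384x512x3 uint8, blue, green, red; 384x512 float32, m along the optical axis (not along the pixel's ray), 0 where there is no reading.
- robot.calibration(name): a dict with "fx", "fy", "cx", "cy" (pixels), "world_to_cam" (4x4, takes a point from world to camera coordinates). Camera axes: x right, y up, looking along -z (the intrinsics and any distortion apply to the point x, -y, -z); pixel columns grow to the right and rows downward; lengths in m; the calibration is good to about 2 mm. A picture is of the moment at which its call begins. calibration takes no time and is no camera call.
- robot.finish_job(): hands the job in, once; it reports no verdict.
Trained networks look in the newest picture that a camera, given by its name, has taken for a name from the list of things; names that differ only in an ending like _2 or _b are one class to them, and where a whole thing is asked for, a point or a joint stands for the part that bears it (a point fixed in the world has none). Each returns a list of dicts, best first, with "confidence" (0 to 1); they miss things now and then, are a little off and sometimes report something else, mostly with a low value. They report only what shows in the picture. A call takes as long as a camera call.
- robot.regions_of(name, camera): "mask" (384x512 bool, what is visible of it) and "position" ([row, column] in pixels, amid what is visible of it).
- robot.landmark_of(name, camera): "position" ([row, column] in pixels: a listed point, or the origin of a listed thing).
The state is a dict: "time": time; "qpos": joint angles; "qvel": joint speeds; "joint_efforts": joint torques, N m; "eef_pos": TCP position; "tool_rot": TCP orientation; "ft_force": force on the tool from outside, world axes, zero at the start; "ft_torque": the same for the moment, N m; "finger_gap": finger opening in m.
Only numpy, scipy, OpenCV 4.12 (cv2) and the standard library are available. Lean on these libraries where they do the work, as an engineer would, in place of code of your own. Each camera call takes 0.05 s, during which the arm holds its last target.

## Task

Get the downdraft box running for brushing sherds: push its black damper lever with the fingertips, without gripping it, from shut, past the half-open notch, until it is fully home at the open stop. Only then press the green start button fully in and let it come out again. Leave the red stop button alone, pick nothing up, and leave the sherds, the brush, the vial and the other things lying about where they are.

Things in the scene. Friction and masses are not known exactly. Their poses are not given: they have to be found in the camera images.
- dustbox: white steel downdraft box, 360 (x) x 480 (y) x 160 mm high, fixed on the table. Origin: centre of its underside; x to its back, y to the left seen from the robot, z up. Rear of the top: perforated steel grille with a 60 mm spill guard at back and ends. Along the front a bright control strip, 160 mm above the table; on its line x = -135 mm, from -y to +y: vial, damper lever, green start, red stop button
- damper (a joint): travel of the damper lever, m: 0 shut (red mark), 0.045 half-open notch (yellow), 0.090 open stop (green). Slides along the box's +y, away from the vial and towards the buttons; stays where left. Sliding takes about 2 N; into or out of the half notch, and over the hump 7 mm before the open stop, about 8 N; the open stop is rigid
- damper_handle (a point): middle of the damper lever's upright black round handle, 42 mm above the control strip; 24 mm in diameter, from 22 to 62 mm above the strip, on a 20 x 5 mm steel bar from a slot in a dark plate. At box x = -135 mm; y = -100 mm when shut (0), y = -10 mm at the open stop
- start_button (a joint): how far the green start button is pressed, m: 0 out, 0.006 fully in; it springs back; 5 N presses it fully in
- start_button_top (a point): the centre of the top face of the green start button (28 mm in diameter, in a dark round collar 44 mm across and 12 mm high), 18 mm above the control strip, at box y = +125 mm
- stop_button (a joint): how far the red stop button is pressed, m: 0 out, 0.006 fully in
- stop_button_top (a point): the centre of the top face of the red stop button, same size as the green one and 60 mm beyond it along the box's +y
- vial: a small standing specimen vial, 34 mm across and 52 mm tall with a white screw cap, loose on the control strip, about 95 to 120 mm to the shut side of the lever's shut position (further towards the box's -y end); the origin is the centre of its base
- sherd_a: a pinkish pottery sherd, about 90 x 70 x 10 mm, lying on the grille; origin at the middle of its underside
- sherd_b: a grey pottery sherd, about 70 x 60 x 9 mm, lying on the grille; origin at the middle of its underside
- sherd_c: a cream pottery sherd, about 110 x 75 x 11 mm, lying on the grille; origin at the middle of its underside
- brush: a wooden-handled dusting brush, 190 mm long and 20 mm thick, lying on the grille; origin under its middle, x along it
- caliper: a steel sliding caliper, 230 mm long and 10 mm high at its slide, lying on the table to the robot's left; origin under the middle of its beam
- scale_bar: a black and white photo scale bar, 200 x 22 x 6 mm, lying on the table to the robot's right; origin under its middle
- pencil_pot: a blue ceramic pot of pencils, 72 mm across and 95 mm tall (pencils to 150 mm), on the table to the robot's right; origin at the centre of its base

How it is judged:
On the way, in this order (a step that is already met when the one before it is completed fails the run):
1. the damper lever stands at the open stop (0.085 m or more of its 0.090 m) (value of joint damper above 0.085 m), for 0.2 s.
2. the green start button is pressed in (4.5 mm or more) (value of joint start_button above 0.0045 m), for 0.05 s.
At the end, for the whole second after the job is handed in: the damper lever stands within 5 mm of the open stop, both buttons are out, and every loose thing is within 20 mm of where it was, the vial and the pencil pot upright (value of joint damper above 0.085 m and value of joint each of start_button, stop_button below 0.0015 m and angle between each of vial, pencil_pot's own z axis and vertical below 0.2 rad and distance of each of vial, sherd_a, sherd_b, sherd_c, brush, caliper, scale_bar, pencil_pot from where it was at the start of the episode below 0.02 m); the robot touches nothing.
It fails at once if the lever's handle is gripped between the fingers instead of pushed (horizontal distance between the grasp point and damper_handle below 0.009 m and z of the grasp point in the frame of damper_handle below 0.018 m and contact force between the fingers and damper above 1 N).
It fails at once if the start button is pressed while the damper is not fully open (value of joint start_button above 0.003 m and value of joint damper below 0.085 m).
It fails at once if the red stop button is pressed (value of joint stop_button above 0.002 m).
It fails at once if a loose thing is picked up or pushed about (moved more than 20 mm) (distance of any of vial, sherd_a, sherd_b, sherd_c, brush, caliper, scale_bar, pencil_pot from where it was at the start of the episode above 0.02 m).
It also fails if it takes over 43 s, if anything falls off the work surface, if the arm or the gripper's body presses on something with over 40 N, if the wrist force passes 120 N, or if a joint passes its speed limit or range.

## Working session

There is one attempt and no reset: what is moved stays moved. The work goes in short steps, Python scripts to look and compute and a shell command to move; the robot and the scene stay as the last step left them, time stands still between calls to the robot, and variables do not carry over. Pictures are saved under pics/ and viewed, and the job is handed in when it is done.

```bash
mkdir -p pics; cat > h.py <<'E'
import numpy as np,cv2
from bench import robot
def world(cam,r,c,d):
    k=robot.calibration(cam);T=np.linalg.inv(np.array(k["world_to_cam"]))
    p=np.array([(c-k["cx"])/k["fx"]*d,-(r-k["cy"])/k["fy"]*d,-d,1]);return (T@p)[:3]
def onplane(cam,r,c,z):
    a=world(cam,r,c,.5);b=world(cam,r,c,1.);t=(z-a[2])/(b[2]-a[2]);return a+t*(b-a)
E
python3 - <<'E'
from h import *
o=robot.get_obs();print(o)
for n in ("scene","top"):
    p,d=robot.snapshot(n);cv2.imwrite(f"pics/{n}0.png",p);np.save(f"pics/{n}0.npy",d)
    print(n,robot.calibration(n).keys())
    for t in ("damper_handle","start_button_top","stop_button_top","vial","dustbox"):
        for L in robot.landmark_of(t,n)[:2]:
            r,c=L["position"];dd=d[int(round(r)),int(round(c))] if 0<=r<384 and 0<=c<512 else 0
            print(n,t,L["confidence"],r,c,dd,world(n,r,c,dd).round(4))
E
```

```text
{'time': 0.0, 'qpos': array([ 1.13309011,  0.32186892, -0.07008129,  1.45171333,  0.02261081,
        1.37078697, -0.05689316]), 'qvel': array([ 0.00086962, -0.00031785, -0.00036406,  0.00028665, -0.00025274,
        0.00028403,  0.00140175]), 'joint_efforts': array([-2.51755080e-05, -4.91289496e+01, -4.03907290e-01, -3.12527633e+01,
       -6.38609659e-02,  4.36439062e-02,  1.91382642e-04]), 'eef_pos': array([ 0.28350577, -0.58432888,  0.24341239]), 'tool_rot': array([-2.66178886,  1.66686669,  0.00273615]), 'ft_force': array([ 0.3234536 ,  0.23971183, -0.52626813]), 'ft_torque': array([-0.03555416, -0.01822625,  0.00042574]), 'finger_gap': 0.08702280533701169}
scene dict_keys(['fx', 'fy', 'cx', 'cy', 'world_to_cam'])
scene damper_handle 0.4 153.7 256.8 1.3591164 [0.4982 0.0192 0.2069]
scene start_button_top 0.45 163.7 326.2 1.3501863 [0.5349 0.2339 0.1826]
scene stop_button_top 0.37 163.5 346.6 1.3451998 [0.5417 0.2963 0.1847]
top dict_keys(['fx', 'fy', 'cx', 'cy', 'world_to_cam'])
top damper_handle 0.6 216.8 244.4 1.2144319 [0.4865 0.0185 0.2177]
top damper_handle 0.4 196.4 160.0 1.2524334 [0.5504 0.2842 0.1837]
top start_button_top 0.5 202.4 177.9 1.2541811 [0.5324 0.2282 0.1805]
top stop_button_top 0.5 198.7 159.5 1.2505573 [0.5431 0.2853 0.1847]
top vial 0.33 198.3 158.3 1.2532774 [0.5446 0.2897 0.182 ]
top dustbox 0.31 201.7 378.9 1.4403089 [ 0.5584 -0.4642  0.0056]
```

View pics/scene0.png

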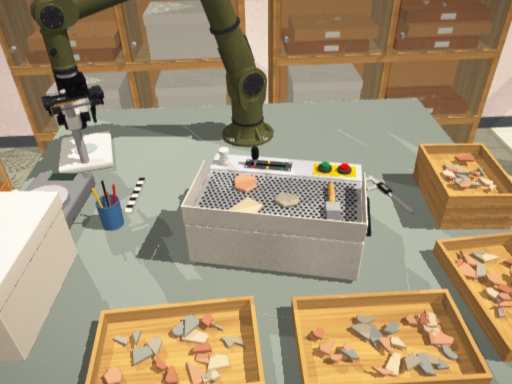

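View pics/top0.png

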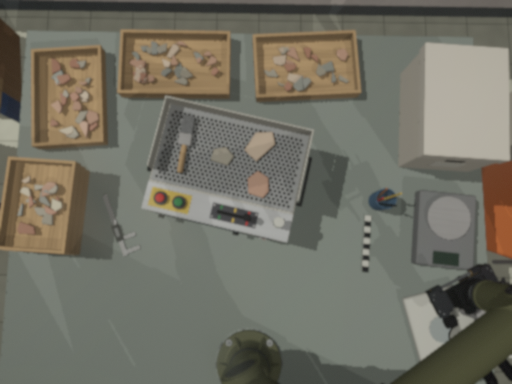

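The top picture shows the buttons at (202,178) and (198,160), the lever near (215,246) and the vial at (222,278). I'll refine the box pose by fitting colour blobs and depth.

```bash
python3 - <<'E'
from h import *
from scipy.spatial.transform import Rotation as R
p=cv2.imread("pics/top0.png");d=np.load("pics/top0.npy")
hsv=cv2.cvtColor(p,cv2.COLOR_BGR2HSV)
sub=np.zeros(d.shape,bool);sub[180:250,130:310]=1
def cen(m,n):
    k,l,s,c=cv2.connectedComponentsWithStats((m&sub).astype(np.uint8))
    for i in range(1,k):
        if s[i,4]>15: print(n,s[i],c[i])
    return
H,S,V=[hsv[...,i].astype(int) for i in range(3)]
cen((H>45)&(H<85)&(S>120),"green");cen(((H<8)|(H>172))&(S>140),"red")
k=robot.calibration("top");T=np.linalg.inv(np.array(k["world_to_cam"]))
rr,cc=np.mgrid[0:384,0:512]
P=np.stack([(cc-k["cx"])/k["fx"]*d,-(rr-k["cy"])/k["fy"]*d,-d,np.ones_like(d)],-1)@T.T
X,Y,Z=P[...,0],P[...,1],P[...,2]
m=(abs(Z-.21)<.02)&sub
k2,l,s,c=cv2.connectedComponentsWithStats(m.astype(np.uint8))
for i in range(1,k2):
    q=l==i
    if s[i,4]>6: print("hi",s[i],P[q][:,:3].mean(0).round(4),Z[q].max())
# box rectangle from z>0.14
b=((Z>.14)&(Z<.24)&(X>.35)&(X<1.0)&(abs(Y)<.5)).astype(np.uint8)
k3,l,s,c=cv2.connectedComponentsWithStats(b);i=1+np.argmax(s[1:,4]);print(s[i])
q=l==i
pts=P[q][:,:2].astype(np.float32);print(cv2.minAreaRect(pts),np.median(Z[q]))
print(R.from_rotvec(robot.get_obs()["tool_rot"]).as_matrix().round(3))
cv2.imwrite("pics/crop.png",cv2.resize(p[170:250,130:310],None,fx=4,fy=4,interpolation=cv2.INTER_CUBIC))
s=cv2.imread("pics/scene0.png");cv2.imwrite("pics/crops.png",cv2.resize(s[140:220,190:370],None,fx=4,fy=4,interpolation=cv2.INTER_CUBIC))
E
```

```text
red [156 194   8   7  46] [159.63043478 197.10869565]
hi [296 180   7  22  56] [ 0.5693 -0.1489  0.2139] 0.2236805454503079
hi [243 214   8   8  51] [0.4844 0.0123 0.2192] 0.2270209912449841
hi [274 217  10  11  84] [ 0.4716 -0.0857  0.211 ] 0.217026868900005
[  141    96   173   147 17562]
((0.6388487219810486, 0.07800047099590302), (0.48024678230285645, 0.36081239581108093), 77.30368041992188) 0.1602488105583182
[[ 0.437 -0.9   -0.   ]
 [-0.9   -0.437 -0.   ]
 [ 0.     0.    -1.   ]]
```

View pics/crop.png

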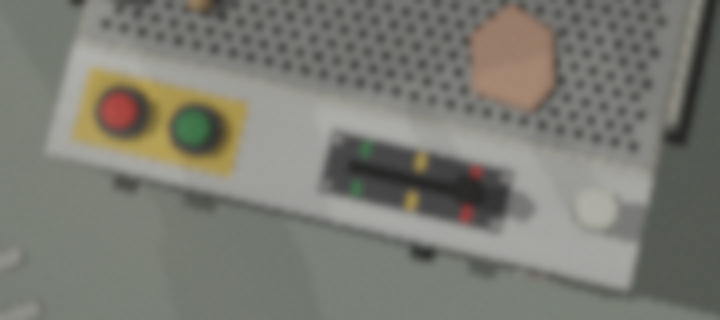

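View pics/crops.png

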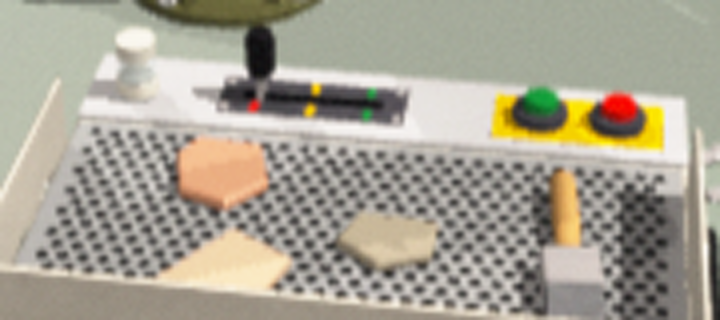

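Everything agrees: box centre is (0.639, 0.078) with yaw -12.7°, and the lever is shut. Next I'll raise, close the fingers and turn so tool x lies along box x.

```bash
python3 -m handwheel '[[0,0,-0.03,0],[0,0,-0.03,-0.18],[0,0,0,-0.18],[0,0,0,-0.18],[0,0,0,-0.18],[0,0,0,-0.18],[0,0,0,0],[0,0,0,0]]' 0 10
cat > st.py <<'E'
from h import *
from scipy.spatial.transform import Rotation as R
o=robot.get_obs();M=R.from_rotvec(o["tool_rot"]).as_matrix()
print(o["time"],o["eef_pos"].round(4),"gap",round(o["finger_gap"],4),"F",o["ft_force"].round(1),"toolx deg",np.degrees(np.arctan2(M[1,0],M[0,0])).round(2))
a=np.radians(-12.7);C=np.array([.6388,.078]);B=np.array([[np.cos(a),np.sin(a)],[-np.sin(a),np.cos(a)]])
b=B@(o["eef_pos"][:2]-C);print("box xy",b.round(4),"tip z",round(o["eef_pos"][2]-.022,4))
for n,t in (("pre",(-.135,-.145)),("shut",(-.135,-.1)),("start",(-.135,.125))):
    w=C+B.T@np.array(t);v=M.T@np.array([*(w-o["eef_pos"][:2]),0]);print(n,"tool shift",v.round(4))
E
python3 st.py
```

```text
time: 1.6
eef_pos: [0.2837, -0.5848, 0.3046]
tool_rot: [3.122, -0.348, 0.0]
ft_force: [-0.4, 0.1, -0.8]
finger_gap: 0.0145
1.6 [ 0.2837 -0.5848  0.3046] gap 0.0145 F [-0.4  0.1 -0.8] toolx deg -12.72
box xy [-0.2007 -0.7247] tip z 0.2826
pre tool shift [ 0.0655 -0.5797 -0.    ]
shut tool shift [ 6.540e-02 -6.247e-01 -1.000e-04]
start tool shift [ 6.530e-02 -8.497e-01 -1.000e-04]
```

```bash
python3 -m handwheel '[[0.03,-0.04,0,0],[0.0355,-0.04,0,0],[0,-0.05,0,0],[0,-0.05,0,0],[0,-0.05,0,0],[0,-0.05,0,0],[0,-0.05,0,0],[0,-0.05,0,0]]'
python3 -m handwheel '[[0,-0.05,0,0],[0,-0.05,0,0],[0,-0.05,0,0],[0,-0.04,0,0],[0,-0.01,0,0],[0,0,0,0],[0,0,0,0]]'
python3 st.py; python3 - <<'E'
from h import *
for n in ("scene","top"):
    p,d=robot.snapshot(n);cv2.imwrite(f"pics/{n}1.png",p)
p=cv2.imread("pics/scene1.png");cv2.imwrite("pics/s1c.png",cv2.resize(p[80:220,180:380],None,fx=4,fy=4))
E
```

```text
time: 2.6
eef_pos: [0.4305, -0.2264, 0.3048]
tool_rot: [3.122, -0.347, 0.001]
ft_force: [0.3, -0.3, 0.8]
finger_gap: 0.0003
time: 3.48
eef_pos: [0.4735, -0.0347, 0.3044]
tool_rot: [3.122, -0.348, -0.0]
ft_force: [0.8, 0.2, 0.0]
finger_gap: 0.0006
3.475 [ 0.4735 -0.0347  0.3044] gap 0.0006 F [0.8 0.2 0. ] toolx deg -12.73
box xy [-0.1365 -0.1463] tip z 0.2824
pre tool shift [ 0.0015 -0.0013 -0.    ]
shut tool shift [ 0.0015 -0.0463 -0.    ]
start tool shift [ 1.300e-03 -2.713e-01 -2.000e-04]
```

View pics/s1c.png

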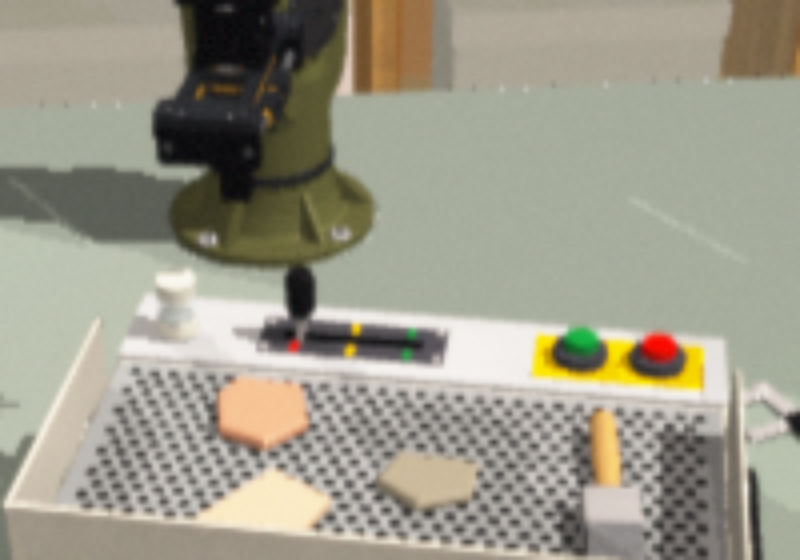

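The closed fingertips (crop 235,190) hang between the vial and the handle, so I'll descend there.

```bash
python3 -m handwheel '[[0.0015,-0.001,0.03,0],[0,0,0.03,0],[0,0,0.02,0],[0,0,0.012,0],[0,0,0,0],[0,0,0,0]]'
python3 st.py; python3 - <<'E'
from h import *
p,d=robot.snapshot("scene")
cv2.imwrite("pics/s2c.png",cv2.resize(p[80:220,180:380],None,fx=4,fy=4))
E
```

```text
time: 4.32
eef_pos: [0.476, -0.0325, 0.2134]
tool_rot: [3.123, -0.344, 0.002]
ft_force: [0.1, -0.7, -1.0]
finger_gap: 0.0002
4.325 [ 0.476  -0.0325  0.2134] gap 0.0002 F [ 0.1 -0.7 -1. ] toolx deg -12.57
box xy [-0.1346 -0.1436] tip z 0.1914
pre tool shift [-0.0004  0.0014 -0.    ]
shut tool shift [-0.0003 -0.0436  0.    ]
start tool shift [ 2.000e-04 -2.686e-01  0.000e+00]
```

View pics/s2c.png

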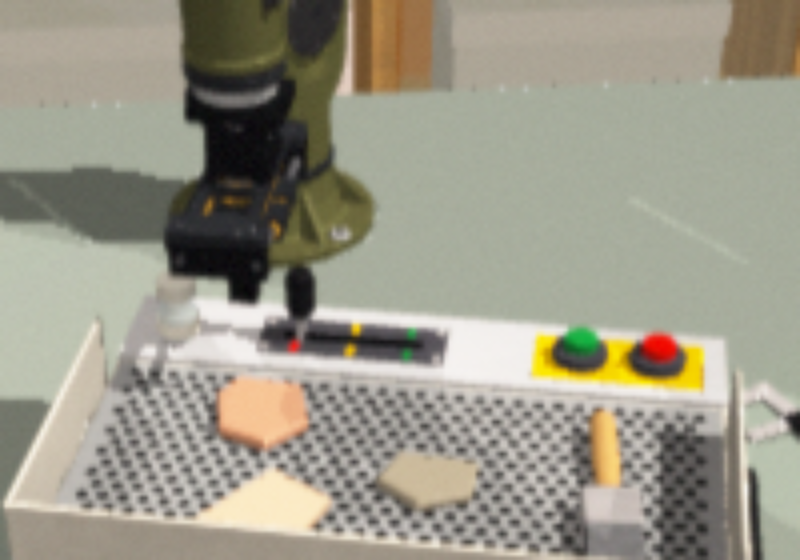

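The tips are beside the handle, and the vial (crop 177,305) still stands clear. I'll push slowly.

```bash
python3 -m handwheel '[[0,-0.008,0,0],[0,-0.007,0,0],[0,-0.005,0,0]]'; python3 -m handwheel '[[0,-0.005,0,0],[0,-0.005,0,0],[0,-0.005,0,0],[0,-0.005,0,0]]'; python3 -m handwheel '[[0,-0.005,0,0],[0,-0.005,0,0],[0,-0.005,0,0],[0,-0.005,0,0]]';  python3 st.py
```

```text
time: 4.75
eef_pos: [0.4799, -0.0118, 0.2127]
tool_rot: [3.123, -0.342, 0.001]
ft_force: [0.5, 0.1, 0.3]
finger_gap: 0.0006
time: 5.25
eef_pos: [0.4841, 0.0069, 0.2126]
tool_rot: [3.122, -0.344, -0.0]
ft_force: [-1.3, -1.7, 2.4]
finger_gap: 0.0002
time: 5.75
eef_pos: [0.4876, 0.0221, 0.2126]
tool_rot: [3.115, -0.347, -0.003]
ft_force: [-4.8, -14.0, 6.8]
finger_gap: 0.0006
5.75 [0.4876 0.0221 0.2126] gap 0.0006 F [ -4.8 -14.    6.8] toolx deg -12.7
box xy [-0.1352 -0.0878] tip z 0.1906
pre tool shift [0.0002 0.0572 0.0004]
shut tool shift [0.0002 0.0122 0.0001]
start tool shift [ 2.000e-04 -2.128e-01 -1.600e-03]
```

```bash
python3 - <<'E'
from h import *
p,d=robot.snapshot("scene")
cv2.imwrite("pics/s3c.png",cv2.resize(p[100:200,200:340],None,fx=5,fy=5,interpolation=cv2.INTER_CUBIC))
E
python3 st.py
```

```text
5.8 [0.4877 0.0228 0.2127] gap 0.0001 F [-2.6 -7.3  4.3] toolx deg -12.68
box xy [-0.1352 -0.0871] tip z 0.1907
pre tool shift [0.0002 0.0579 0.0004]
shut tool shift [0.0002 0.0129 0.0001]
start tool shift [ 0.0003 -0.2121 -0.0014]
```

View pics/s3c.png

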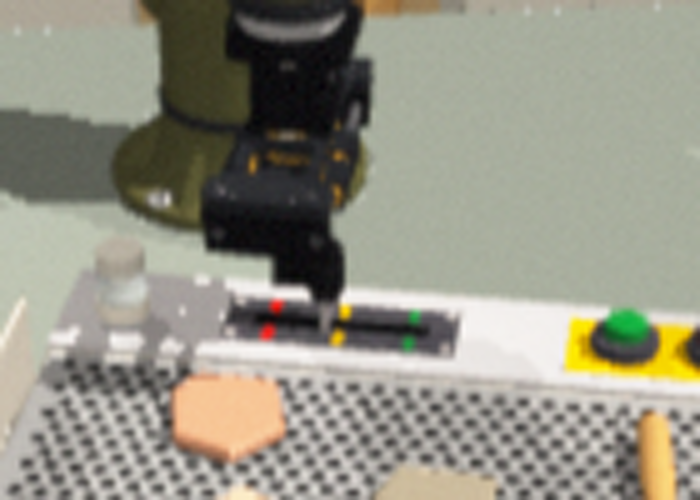

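The lever bar is just short of the yellow mark (crop 325,315 against 345,312), so this is the half-notch resistance. I'll keep pushing.

```bash
python3 -m handwheel '[[0,-0.005,0,0],[0,-0.005,0,0],[0,-0.005,0,0],[0,-0.005,0,0]]'; python3 -m handwheel '[[0,-0.005,0,0],[0,-0.005,0,0],[0,-0.005,0,0],[0,-0.005,0,0]]';  python3 st.py
```

```text
time: 6.3
eef_pos: [0.4927, 0.0446, 0.2125]
tool_rot: [3.121, -0.346, -0.001]
ft_force: [-0.3, -2.7, 1.0]
finger_gap: 0.0006
time: 6.8
eef_pos: [0.4972, 0.0646, 0.2125]
tool_rot: [3.121, -0.343, -0.0]
ft_force: [-0.4, -10.0, 3.6]
finger_gap: 0.0006
6.8 [0.4972 0.0646 0.2125] gap 0.0006 F [ -0.4 -10.    3.6] toolx deg -12.55
box xy [-0.1352 -0.0442] tip z 0.1905
pre tool shift [-0.      0.1008  0.0002]
shut tool shift [0.0001 0.0558 0.0001]
start tool shift [ 0.0007 -0.1692 -0.0004]
```

```bash
python3 -m handwheel '[[0,-0.004,0,0],[0,-0.004,0,0],[0,-0.003,0,0]]'; python3 -m handwheel '[[0,-0.003,0,0],[0,-0.003,0,0],[0,0,0,0]]';  python3 st.py;python3 - <<'E'
from h import *
p,d=robot.snapshot("scene")
cv2.imwrite("pics/s4c.png",cv2.resize(p[100:200,200:340],None,fx=5,fy=5,interpolation=cv2.INTER_CUBIC))
E
```

```text
time: 7.18
eef_pos: [0.4996, 0.0756, 0.2126]
tool_rot: [3.122, -0.344, 0.0]
ft_force: [0.3, -9.7, 1.7]
finger_gap: 0.0006
time: 7.55
eef_pos: [0.4998, 0.0759, 0.2125]
tool_rot: [3.112, -0.349, -0.005]
ft_force: [-5.1, -15.9, 6.6]
finger_gap: 0.0006
7.55 [0.4998 0.0759 0.2125] gap 0.0006 F [ -5.1 -15.9   6.6] toolx deg -12.79
box xy [-0.1352 -0.0326] tip z 0.1905
pre tool shift [0.0003 0.1124 0.0011]
shut tool shift [0.0003 0.0674 0.0007]
start tool shift [-1.000e-04 -1.576e-01 -1.600e-03]
```

View pics/s4c.png

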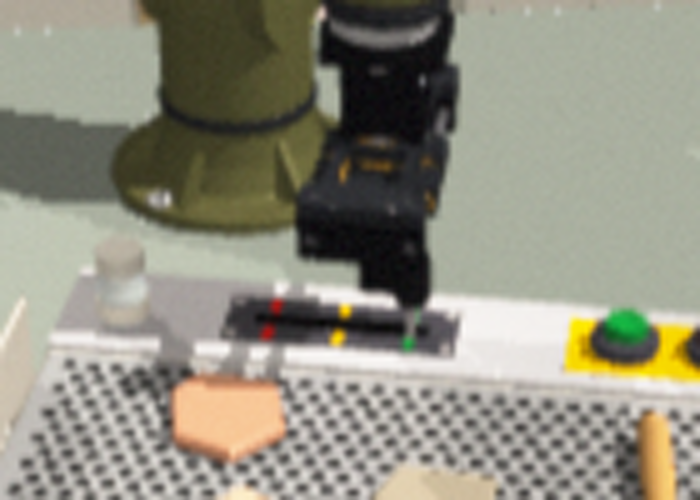

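```bash
python3 -m handwheel '[[0,-0.003,0,0],[0,-0.003,0,0],[0,0,0,0]]';  python3 st.py
```

```text
time: 7.98
eef_pos: [0.4999, 0.0763, 0.2125]
tool_rot: [3.103, -0.354, -0.01]
ft_force: [-10.7, -24.6, 13.1]
finger_gap: -0.0001
7.975 [0.4999 0.0763 0.2125] gap -0.0001 F [-10.7 -24.6  13.1] toolx deg -13.01
box xy [-0.1351 -0.0322] tip z 0.1905
pre tool shift [0.0007 0.1128 0.0021]
shut tool shift [0.0005 0.0678 0.0013]
start tool shift [-0.0008 -0.1571 -0.003 ]
```

It held rigid at about 27 N with the tool at the expected place, so the lever is at the stop. I'll back off, lift and check the lever.

```bash
python3 -m handwheel '[[0,0.01,0,0],[0,0.01,0,0],[0,0.015,0,0],[0,0.01,-0.01,0],[0,0,-0.03,0],[0,0,-0.03,0],[0,0,-0.02,0],[0,0,0,0]]'; python3 st.py;python3 - <<'E'
from h import *
p,d=robot.snapshot("scene")
cv2.imwrite("pics/s5c.png",cv2.resize(p[100:200,200:360],None,fx=5,fy=5,interpolation=cv2.INTER_CUBIC))
B=np.array([.6388,.078]);a=np.radians(-12.7)
for t in ("damper_handle","start_button_top"):
  for L in robot.landmark_of(t,"scene"):
    z={"d":.202,"s":.178}[t[0]]
    w=onplane("scene",*L["position"],z)[:2]-B;print(t,L,(w[0]*np.cos(a)+w[1]*np.sin(a)).round(4),(-w[0]*np.sin(a)+w[1]*np.cos(a)).round(4))
E
```

```text
time: 8.98
eef_pos: [0.4933, 0.045, 0.3044]
tool_rot: [-3.122, 0.341, -0.006]
ft_force: [-0.1, -0.2, -0.7]
finger_gap: 0.0003
8.975 [0.4933 0.045  0.3044] gap 0.0003 F [-0.1 -0.2 -0.7] toolx deg -12.47
box xy [-0.1347 -0.0642] tip z 0.2824
pre tool shift [-0.0006  0.0808 -0.0001]
shut tool shift [-0.0004  0.0358 -0.    ]
start tool shift [ 0.0005 -0.1892  0.0002]
damper_handle {'position': [152.7, 282.5], 'confidence': 0.53} -0.1496 -0.0101
start_button_top {'position': [161.4, 325.7], 'confidence': 0.43} -0.1559 0.1271
```

View pics/s5c.png

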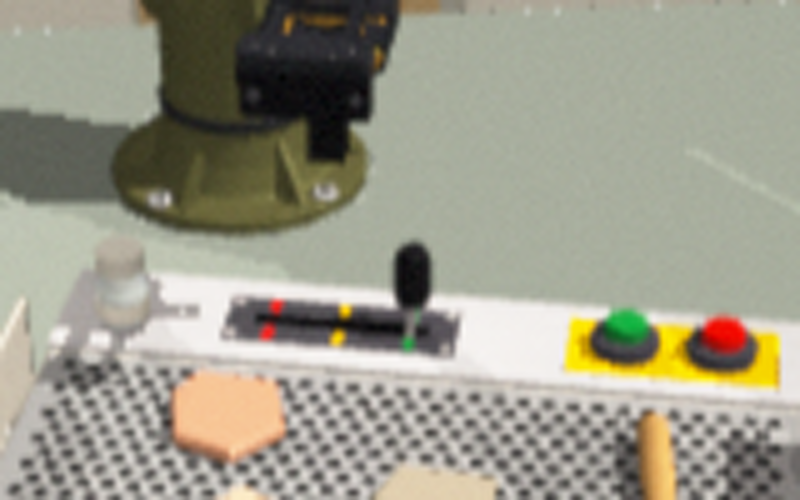

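The lever bar is on the green marks (crop 410,315) and measures y = -0.010, so it is open. Next is moving over the green button.

```bash
python3 -m handwheel '[[0,-0.04,0,0],[0,-0.05,0,0],[0,-0.05,0,0],[0,-0.035,0,0],[0,-0.014,0,0],[0,0,0.03,0],[0,0,0.03,0],[0,0,0,0]]'; python3 st.py;python3 - <<'E'
from h import *
p,d=robot.snapshot("scene")
cv2.imwrite("pics/s6c.png",cv2.resize(p[80:200,220:380],None,fx=5,fy=5,interpolation=cv2.INTER_CUBIC))
E
```

```text
time: 10.12
eef_pos: [0.5321, 0.2263, 0.2398]
tool_rot: [3.119, -0.345, -0.008]
ft_force: [0.4, -0.1, 1.6]
finger_gap: 0.0005
10.125 [0.5321 0.2263 0.2398] gap 0.0005 F [ 0.4 -0.1  1.6] toolx deg -12.62
box xy [-0.1367  0.1212] tip z 0.2178
pre tool shift [0.0013 0.2662 0.001 ]
shut tool shift [0.0014 0.2212 0.0008]
start tool shift [ 0.0017 -0.0038 -0.    ]
```

View pics/s6c.png

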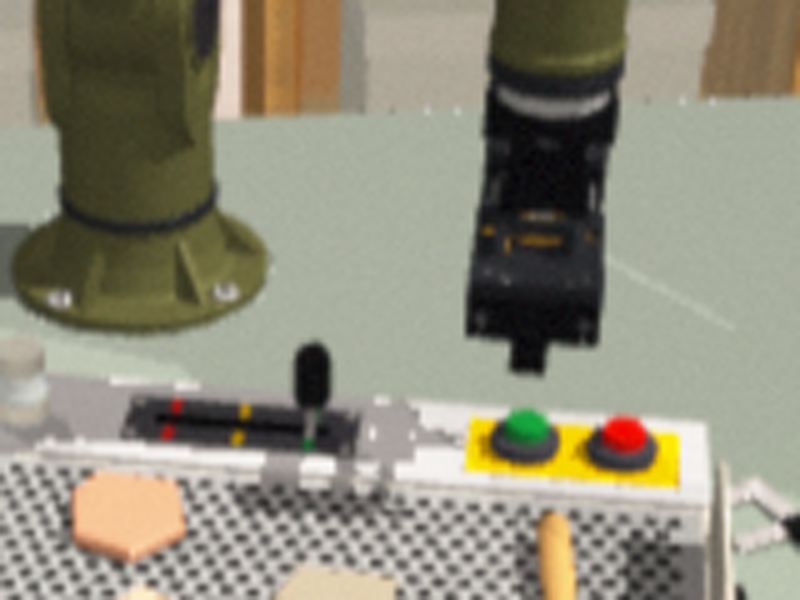

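The tips are above the green button (crop 527,370 over 527,425), and the gripper clears the lever and the red button.

```bash
python3 -m handwheel '[[0.0015,-0.003,0.01,0],[0,0,0.01,0],[0,0,0.01,0],[0,0,0,0]]'; python3 st.py; python3 -m handwheel '[[0,0,0.005,0],[0,0,0.004,0],[0,0,0.003,0],[0,0,0,0]]'; python3 st.py
```

```text
time: 10.68
eef_pos: [0.535, 0.2306, 0.2115]
tool_rot: [3.122, -0.343, -0.002]
ft_force: [0.3, -0.2, 0.4]
finger_gap: 0.0007
10.675 [0.535  0.2306 0.2115] gap 0.0007 F [ 0.3 -0.2  0.4] toolx deg -12.54
box xy [-0.1348  0.1261] tip z 0.1895
pre tool shift [-0.0009  0.2711  0.0003]
shut tool shift [-8.000e-04  2.261e-01  2.000e-04]
start tool shift [-0.0002  0.0011  0.    ]
time: 11.18
eef_pos: [0.5356, 0.2311, 0.2009]
tool_rot: [-3.123, 0.343, -0.001]
ft_force: [-0.8, -0.6, 3.9]
finger_gap: 0.0005
11.175 [0.5356 0.2311 0.2009] gap 0.0005 F [-0.8 -0.6  3.9] toolx deg -12.55
box xy [-0.1343  0.1266] tip z 0.1789
pre tool shift [-0.0014  0.2716 -0.    ]
shut tool shift [-0.0013  0.2266 -0.    ]
start tool shift [-0.0007  0.0016 -0.    ]
```

```bash
python3 -m handwheel '[[0,0,0.003,0],[0,0,0.003,0],[0,0,0,0]]'; python3 -m handwheel '[[0,0,0.003,0],[0,0,0.001,0],[0,0,0,0]]'
```

```text
time: 11.55
eef_pos: [0.5357, 0.2312, 0.1981]
tool_rot: [3.122, -0.343, 0.003]
ft_force: [-7.5, -4.9, 21.5]
finger_gap: 0.0002
time: 11.92
eef_pos: [0.5358, 0.2313, 0.1978]
tool_rot: [3.12, -0.343, 0.006]
ft_force: [-14.6, -8.2, 39.4]
finger_gap: 0.0005
```

```bash
python3 st.py;python3 - <<'E'
from h import *
p,d=robot.snapshot("scene")
cv2.imwrite("pics/s7c.png",cv2.resize(p[110:190,290:370],None,fx=7,fy=7,interpolation=cv2.INTER_CUBIC))
print(robot.get_obs()["ft_torque"])
p,d=robot.snapshot("top")
cv2.imwrite("pics/t7c.png",cv2.resize(p[150:250,130:310],None,fx=4,fy=4,interpolation=cv2.INTER_CUBIC))
E
```

```text
11.925 [0.5358 0.2313 0.1978] gap 0.0005 F [-14.6  -8.2  39.4] toolx deg -12.56
box xy [-0.1342  0.1269] tip z 0.1758
pre tool shift [-0.0015  0.2719  0.0006]
shut tool shift [-0.0014  0.2269  0.0005]
start tool shift [-0.0008  0.0019  0.    ]
[-2.01785909  3.15187819  0.0152339 ]
```

View pics/s7c.png

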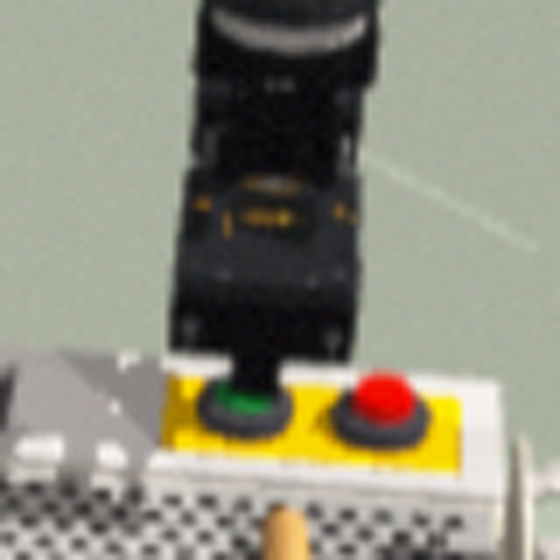

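View pics/t7c.png

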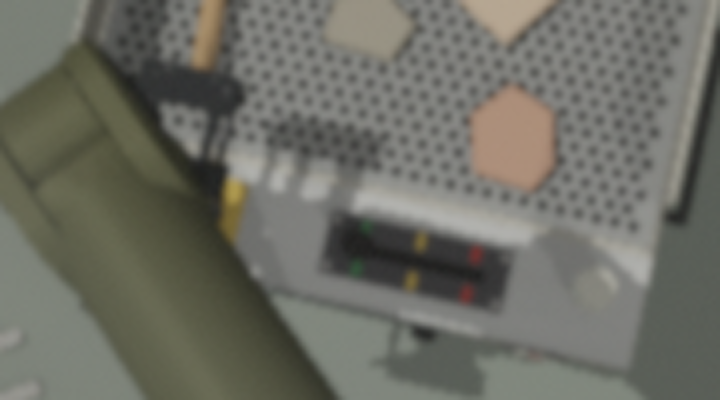

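The green button sits nearly flush with its collar, while the red one stands proud. I'll release in small steps and log force against height to measure the stroke.

```bash
for i in 1; do :; done; python3 -m handwheel '[[0,0,-0.003,0],[0,0,-0.002,0],[0,0,0,0]]' | grep -E 'eef|force'; python3 -m handwheel '[[0,0,-0.001,0],[0,0,0,0]]'| grep -E 'eef|force'; python3 -m handwheel '[[0,0,-0.001,0],[0,0,0,0]]'| grep -E 'eef|force'; python3 -m handwheel '[[0,0,-0.001,0],[0,0,0,0]]'| grep -E 'eef|force'; python3 -m handwheel '[[0,0,-0.001,0],[0,0,0,0]]'| grep -E 'eef|force'; python3 -m handwheel '[[0,0,-0.001,0],[0,0,0,0]]'| grep -E 'eef|force'; python3 -m handwheel '[[0,0,-0.001,0],[0,0,0,0]]'| grep -E 'eef|force'; python3 -m handwheel '[[0,0,-0.001,0],[0,0,0,0]]'| grep -E 'eef|force'; python3 -m handwheel '[[0,0,-0.001,0],[0,0,0,0]]'| grep -E 'eef|force'
```

```text
eef_pos: [0.5357, 0.2312, 0.1982]
ft_force: [-4.9, -3.1, 17.7]
eef_pos: [0.5357, 0.2311, 0.1983]
ft_force: [-3.6, -1.2, 12.4]
eef_pos: [0.5357, 0.2311, 0.1985]
ft_force: [-2.6, 0.2, 6.8]
eef_pos: [0.5356, 0.2311, 0.1988]
ft_force: [-0.5, -0.4, 4.3]
eef_pos: [0.5357, 0.231, 0.1996]
ft_force: [0.3, 0.7, 3.7]
eef_pos: [0.5356, 0.2311, 0.2005]
ft_force: [0.5, 0.8, 5.2]
eef_pos: [0.5356, 0.2311, 0.2016]
ft_force: [1.4, 1.4, 2.3]
eef_pos: [0.5356, 0.231, 0.2025]
ft_force: [1.0, 0.9, 1.9]
eef_pos: [0.5355, 0.231, 0.2035]
ft_force: [1.4, -0.2, 1.7]
```

The spring force is about 5 N at the rigid bottom (z = 0.1985) and fades over the next 5–6 mm, so the button went fully in. I'll retract now.

```bash
python3 -m handwheel '[[0,0,-0.02,0],[0,0,-0.03,0],[0,0,-0.04,0],[0,0,-0.03,0],[0,0.05,0,0],[0,0.05,0,0],[0,0,0,0],[0,0,0,0]]'; python3 st.py;python3 - <<'E'
from h import *
a=np.radians(-12.7);B=np.array([.6388,.078])
for n in ("scene","top"):
    p,d=robot.snapshot(n);cv2.imwrite(f"pics/{n}9.png",p)
    if n=="scene": cv2.imwrite("pics/s9c.png",cv2.resize(p[100:220,190:370],None,fx=4,fy=4,interpolation=cv2.INTER_CUBIC))
    for L in robot.landmark_of("damper_handle",n)[:1]:
        w=onplane(n,*L["position"],.202)[:2]-B;print(n,L,(-w[0]*np.sin(a)+w[1]*np.cos(a)).round(4))
E
```

```text
time: 15.4
eef_pos: [0.5135, 0.1339, 0.3242]
tool_rot: [-3.123, 0.343, -0.0]
ft_force: [-0.4, -0.0, -0.3]
finger_gap: 0.0005
15.4 [0.5135 0.1339 0.3242] gap 0.0005 F [-0.4 -0.  -0.3] toolx deg -12.54
box xy [-0.1345  0.027 ] tip z 0.3022
pre tool shift [-0.001  0.172 -0.   ]
shut tool shift [-0.0008  0.127  -0.    ]
start tool shift [-0.0002 -0.098   0.    ]
scene {'position': [151.6, 283.8], 'confidence': 0.63} -0.0068
top {'position': [188.2, 256.0], 'confidence': 0.7} -0.1058
```

View pics/s9c.png

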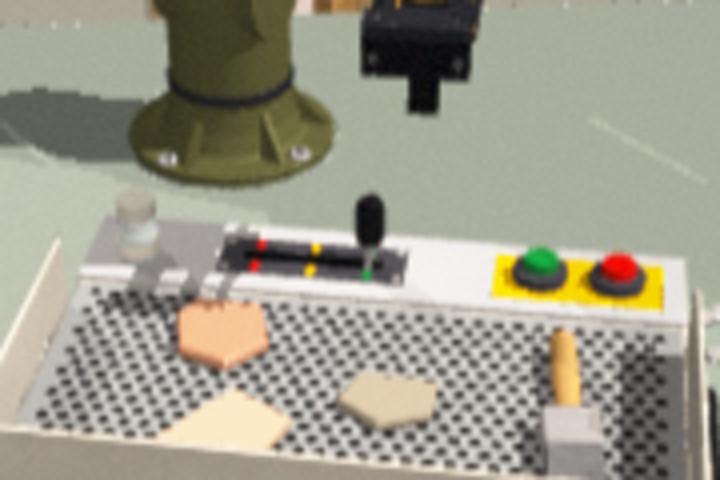

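View pics/top9.png

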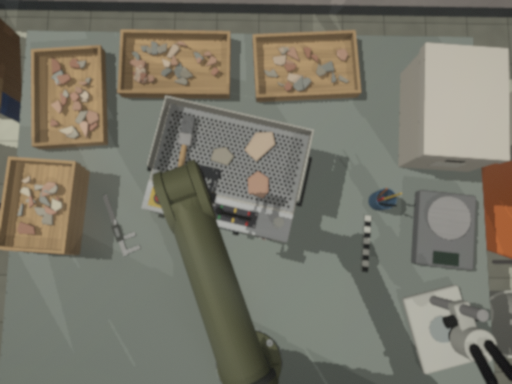

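The lever is on the green mark (crop 368,255). Both buttons stand out (540,262 and 620,267), and the vial, sherds, brush, caliper, scale bar and pot are where they were. The arm is clear. The top camera's handle reading is false, because the arm hides the lever there.

```bash
python3 -c "
from bench import robot
print(robot.finish_job())"
```

```text
the job is handed in; nothing more can be done
None
```

The downdraft box should be running: the damper lever is at its open stop, and the green start button was then pressed fully in and let out again. I handed the job in at about 15.5 s of the 43 s allowed; it reports no verdict.

- **Damper lever:** I pushed it with the closed fingertips, without gripping, past the half-open notch to the stop. It held rigid at about 27 N. After I backed off, the handle measured y = -0.010 m, and the lever stood on the green mark.
- **Start button:** On the way out, the spring force was about 5 N at the rigid bottom and faded over 5–6 mm, which fits a full press. The peak pressing force was about 43 N at the wrist, under the 120 N limit. The fingertips bottomed about 4 mm higher than I had worked out, and I did not find out why.
- **Final pictures:** Both buttons were out and the vial was upright. The sherds, brush, caliper, scale bar and pencil pot looked unmoved by eye. The gripper was clear of everything.
- **Disagreement:** The last top-camera reading for the handle (y = -0.106 m) conflicted with the scene camera (y = -0.007 m). I discarded it because the arm was hiding the lever in that view.

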